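# Feed a blank through the bench shear with the push stick

## Task

Pick up the wooden push stick by its handle and, with its nose behind the 100 mm steel blank lying between the shear's infeed rails, feed the blank through the low guard until it has pressed the sprung stop inside fully home, and hold it there for a second with a firm, steady push of about 15 N, never 25 N or more. Then draw the stick out and lay it flat on the bench, clear of the shear, leaving the blank against the pressed stop. Keep the gripper off the blank and the shear, and leave the other things on the bench where they are.

Things in the scene. Friction and masses are not known exactly. Their poses are not given: they have to be found in the camera images.
- shear: the fixed bench shear (blue head and bed, steel rails, bright guard plate over a slot). Origin on the bench top under the middle of the guard's mouth; +y is the feed direction (into the guard), +z up. Bed: 130 mm wide, top 12 mm above the bench, y from -180 to +200 mm. Head and guard stand 105 to 113 mm above the bench, a lever above them leans to +y
- mouth (a point): middle of the guard's mouth, on the bed top; axes of the shear. The slot is 26 mm high and 46 mm wide. Two infeed rails, 8 mm high above the bed, 8 mm thick, 46 mm apart inside, run straight up to it from 130 mm before; the 46 mm channel goes on inside, roofed for 105 mm, then open above
- outfeed (a point): point on the bed in the channel's middle, 130 mm past the mouth; axes of the shear. A stop stands thereabouts, set differently each time: its plunger's free face, 34 mm wide, lies within 15 mm either side of this point along the feed
- plunger (a joint): travel of the stop's sprung plunger along the feed, m: 0 free (at the start), 0.014 fully home at its solid end. Sliding the blank alone takes 1 to 5 N; the plunger begins to yield at 4.5 N more and is fully home at about 7 N more, after which force climbs steeply. Friction keeps it in when the push ends
- blank: flat steel bar blank, 40 mm wide (its x), 100 mm long (its y), 12 mm thick, about 0.36 kg (0.29 to 0.43), lying on the bed between the rails at the start, its length along the feed. Origin at the centre of its underside
- stick: wooden push stick, 0.14 kg. Origin at the middle of the handle's length, on the underside. A flat blade 24 mm wide (x) and 10 mm thick runs from y = -30 mm to the nose at y = +200 mm; over y = -30 to +30 mm a handle block 24 mm thick (x), 60 mm long, rises to 58 mm above the underside. It lies flat on the bench at the start
- stick_handle (a point): grip point in the middle of the stick's handle, 36 mm above its underside; same axes as the stick, y towards the nose; pinch across x (24 mm)
- stick_nose (a point): centre of the stick's flat nose end, 200 mm along y from the handle's middle, 5 mm above the underside
- oiler: squeeze bottle of cutting oil, 60 mm wide, 170 mm tall; to be left alone
- offcut: short offcut of the same flat bar, 40 x 58 x 12 mm, too short to be the blank; to be left alone
- rodend0: brass-and-steel threaded rod end, 46 mm wide, 75 mm long; to be left alone
- rodend1: second rod end, same size; to be left alone
- screwdriver: screwdriver; to be left alone
- wrench: wrench; to be left alone
- tape: tape measure, 65 x 38 x 62 mm; to be left alone
There are look-alikes about, which are no part of the job. There is more than one size of the stick; the one meant has the size given above.

How it is judged:
By the outcome, as a careful person would: the job done as asked, in the order asked, and still so for the second after the job is handed in, with the robot touching nothing.
It also fails if it takes over 72 s, if anything falls off the work surface, if the arm or the gripper's body presses on something with over 40 N, if the wrist force passes 120 N, or if a joint passes its speed limit or range.

## Robot

A 7-joint arm with a two-finger parallel gripper is mounted at the origin on the work surface. World frame = base frame: x ahead of the robot, y to its left, z up, the work surface at z = 0. Lengths are in m, angles in rad, forces in N, time in s.
With the tool pointing down it reaches from about 0.4 to 0.875 m from the base axis. Payload 6.5 kg.
Tool frame: the origin (TCP) lies midway between the tips of the shut fingers; the grasp point (between the pads) lies 19 mm behind it; z points along the fingers, y is the line along which they close (so a half turn about z gives the same grasp; the last joint's range is limited). The gripper opens to 85 mm and grips with 20 to 120 N. Pads are 22 mm wide; open, the fingers measure 114 mm over their backs; the gripper's body (76 mm by 85 mm) begins 54 mm behind the grasp point. The pads swing forward as they close: fully open they stand 13 mm farther back than shut.
Start: joints at [1.216, 0.536, -0.004, 1.538, 0.003, 1.067, -0.071], TCP at [0.185, -0.623, 0.231] pointing down, gripper open.
Joint ranges: [-2.7, 2.7], [-0.37, 2.16], [-1.27, 1.26], [0.24, 2.4], [-1.31, 4.45], [0.19, 1.91], [-2.76, 2.76]. Speed limits (rad/s): [2.39, 2.39, 3.14, 3.14, 3.14, 3.14, 3.14].

## Interface

Orientations are given as a unit quaternion [w, x, y, z].
In Python, from plant import manip gives the robot as it stands.
- The arm moves only by the tool apply_moves, never from a script. Its argument "plan" is a list of rows, each a list of 5 numbers: the closure, from 0 (fully open) to 1 (shut), then the shift along the tool's x, y, z in mm, then the turn about the tool's z in rad. In form: [[grip, tx, ty, tz, spin], ...]. A call has 1 to 12 rows; each row is the pose to reach, as a shift and turn from the pose commanded when the call began, along the tool's axes at that moment; what a row does not reach only later rows make up. A row lasts 1/12 s, in which the tool goes at most 41.7 mm and 7.16 degrees, less where a joint would pass 70% of its speed; a pose out of reach is approached as far as the arm can. A call with a gripper value outside its range is refused whole. The fingers move at their own pace and stop on an object; "squeeze" is the grip in N (left out, the last holds). Time passes only in rows, so rows that repeat a pose let the fingers close. It gives the time, the measured TCP pose, the force, the opening and the grip force at its end, in the units of the state.
- manip.get_state(): the state, without advancing time (a new reading comes with each control period).
- manip.read_camera(name): name is "side" or "top" or "wrist"; returns (picture, depth): 384x512x3 uint8, red, green, blue; 384x512 float32, m along the optical axis (not along the pixel's ray), 0 where there is no reading.
- manip.get_calibration(name): a dict with "vfov" (degrees; the focal length in pixels is half the picture's height over the tangent of half this angle, whatever the lens; pixels are square), "cx", "cy" (the principal point, pixels), "k1" (the pictures are not rectified: a ray, as slopes to the right and down, at radius r is drawn at 1 + k1 r^2 times it, then the intrinsics apply), "R" (3x3) and "t" (3): a world point X has camera coordinates R X + t. Camera axes: x right, y down, z forward; pixel columns grow to the right and rows downward; lengths in m; the calibration is good to about 2 mm. A picture is of the moment at which its call begins: read the wrist's pose just before it. get_calibration takes no time and is no camera call; for the wrist camera it gives the pose at the moment of the call.
- manip.sign_off(): hands the job in; it is judged then, once.
The state is a dict: "clock": time; "joint_pos": joint angles; "dq": joint speeds; "joint_torque": joint torques, N m; "tcp_pos": TCP position; "eef_rot": TCP orientation; "contact_force": force on the tool from outside, world axes, zero at the start; "wrist_torque": the same for the moment, N m; "width": finger opening in m; "grasp_force": force on a finger pad.
Only numpy, scipy, OpenCV 4.12 (cv2) and the standard library are available. Lean on these libraries where they do the work, as an engineer would, in place of code of your own. Each camera call takes 0.05 s, during which the arm holds its last target. There are 200 camera calls.

## Working session

There is one attempt and no reset: what is moved stays moved. The work goes in short steps, Python scripts to look and compute and a tool call to move; the robot and the scene stay as the last step left them, time stands still between calls to the robot, and variables do not carry over. Pictures are saved under pics/ and viewed, at most 11 in all, crops included, and the job is handed in when it is done.

Besides the shell and the picture viewer there is one more tool, called after ">>>" as name(argument=value, ...) on one line, values as JSON. apply_moves: Moves the arm, as the interface text tells. Its arguments: {"type":"object","properties":{"plan":{"type":"array"},"squeeze":{"type":"number"}},"required":["plan"]}

```bash
mkdir -p pics
cat > h.py <<'E'
import numpy as np, cv2, json
from plant import manip
def grab(n):
    c=manip.get_calibration(n); p,d=manip.read_camera(n)
    np.savez(f'{n}.npz',p=p,d=d,R=c['R'],t=c['t'],k=[c['vfov'],c['cx'],c['cy'],c['k1']])
    return p,d
class V:
    def __init__(s,n):
        z=np.load(f'{n}.npz'); s.p,s.d,s.R,s.t=z['p'],z['d'],z['R'],z['t']
        v,s.cx,s.cy,k1=z['k']; s.f=s.p.shape[0]/2/np.tan(np.radians(v/2)); s.k1=k1
    def ray(s,u,v):
        q=np.stack([(np.asarray(u,float)-s.cx)/s.f,(np.asarray(v,float)-s.cy)/s.f],-1); w=q.copy()
        for _ in range(20): w=q/(1+s.k1*(w**2).sum(-1,keepdims=True))
        return np.concatenate([w,np.ones_like(w[...,:1])],-1)
    def atz(s,u,v,z):
        r=s.ray(u,v)@s.R; o=-s.R.T@s.t
        return o+r*((z-o[2])/r[...,2:3])
    def cloud(s):
        v,u=np.mgrid[:s.p.shape[0],:s.p.shape[1]]
        return (s.ray(u,v)*s.d[...,None]-s.t)@s.R
    def proj(s,X):
        c=np.asarray(X,float)@s.R.T+s.t; q=c[...,:2]/c[...,2:]
        q=q*(1+s.k1*(q**2).sum(-1,keepdims=True)); return q*s.f+[s.cx,s.cy]
E
python3 - <<'E'
from h import *
for n in ['top','side']:
    p,d=grab(n); cv2.imwrite(f'pics/{n}0.png',cv2.resize(p[...,::-1],(800,600),interpolation=cv2.INTER_CUBIC))
    v=V(n); print(n,v.R.round(3).tolist(),v.t,v.f,v.k1)
s=manip.get_state(); print(s)
E
```

```text
top [[-0.029, -1.0, -0.01], [-0.997, 0.029, -0.073], [0.073, 0.008, -0.997]] [-0.08900298  0.50006829  1.30812372] 447.2865226190538 -0.006045238190425235
side [[-0.936, -0.352, 0.007], [-0.248, 0.646, -0.722], [0.249, -0.678, -0.692]] [0.43130867 0.21823506 1.04091432] 362.94863427196515 -0.10506872247910096
{'clock': 0.1, 'joint_pos': array([ 1.21579172,  0.53710248, -0.0044046 ,  1.53874124,  0.00260434,
        1.06728782, -0.07119322]), 'dq': array([ 0.00087161, -0.00249482,  0.00142417, -0.003575  , -0.00068269,
        0.00071354, -0.00026682]), 'joint_torque': array([ 4.15475792e-03, -5.84567964e+01,  1.05261181e+00, -2.59775126e+01,
        1.26773666e-02,  4.59255913e-03, -3.70611122e-05]), 'tcp_pos': array([ 0.18493446, -0.62256454,  0.23050609]), 'eef_rot': array([-7.46116512e-04,  9.89588111e-01,  1.43926311e-01, -1.76521727e-04]), 'contact_force': array([0.16767137, 0.9765848 , 0.0342313 ]), 'wrist_torque': array([-0.01012851, -0.02344399,  0.00434756]), 'grasp_force': 0.0, 'width': 0.08553660714800669}
```

View pics/top0.png

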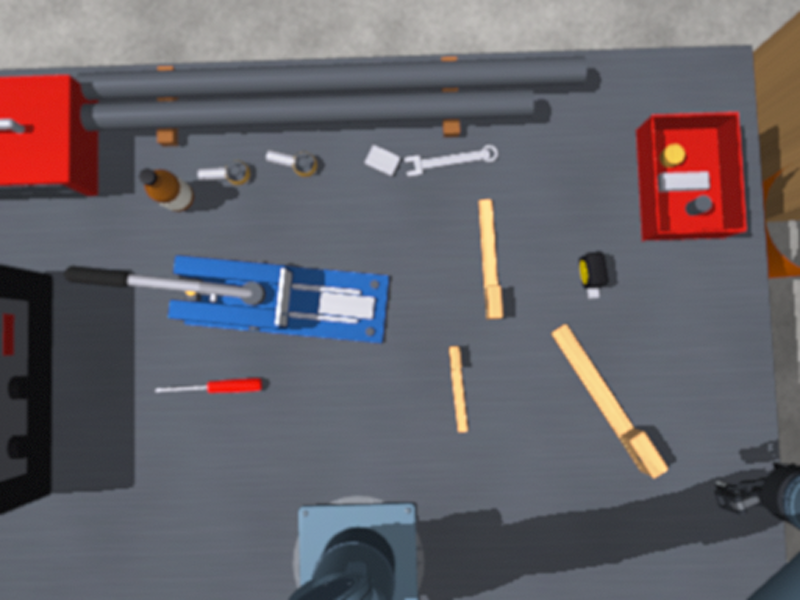

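View pics/side0.png

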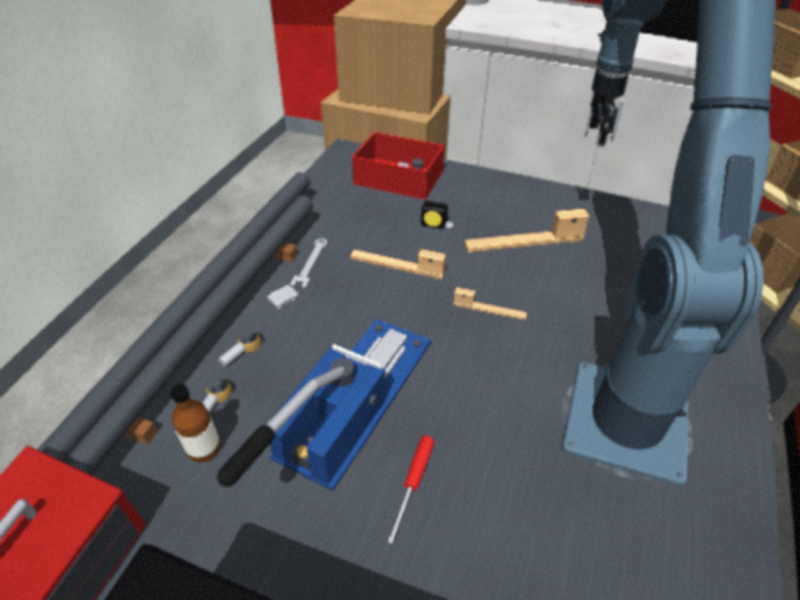

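The top view shows three sticks: medium with nose (486,200) and handle (495,303), small at (457,390), and large running (560,330) to (650,460). The shear's guard is at (283,296) and the blank at (347,304), with the feed going left in the image (+y world). Next I measure the sticks and the shear.

Run:
```python
from h import *
v=V('top'); C=v.cloud(); S=1.5625
hsv=cv2.cvtColor(v.p,cv2.COLOR_RGB2HSV)
def rect(name,m,z=None):
    vv,uu=np.nonzero(m)
    P=C[m] if z is None else v.atz(uu,vv,z)
    r=cv2.minAreaRect((P[:,:2]*1000).astype(np.float32)); print(name,m.sum(),np.round(r,1).tolist() if 0 else r, 'z',np.percentile(P[:,2],[5,50,95]).round(3))
wood=(hsv[...,0]>8)&(hsv[...,0]<25)&(hsv[...,1]>70)&(hsv[...,2]>120)
n,l,st,ce=cv2.connectedComponentsWithStats(wood.astype(np.uint8))
for i in range(1,n):
    if st[i,4]<80 or C[l==i][:,2].mean()<-.05 : continue
    m=l==i; print('comp',ce[i]*S,st[i])
    hm=m&(C[...,2]>.02+.0); lo=m&(C[...,2]<.018)
    if hm.sum()>10: rect(' handle',hm); 
    rect(' blade',lo,0.010); rect(' all',m)
# blue shear
blue=(hsv[...,0]>100)&(hsv[...,0]<125)&(hsv[...,1]>150)&(hsv[...,2]>70)
n,l,st,ce=cv2.connectedComponentsWithStats(blue.astype(np.uint8)); 
for i in range(1,n):
    if st[i,4]>50: print('blue',ce[i]*S,st[i])
bed=blue&(abs(C[...,2]-.012)<.008); rect('bed',bed,.012)
# hand-read points (800 scale): bed corners near infeed, blank corners
for nm,pt,z in [('bedc1',(389,275),.012),('bedc2',(383,343),.012),('bl1',(322,290),.024),('bl2',(375,295),.024),('bl3',(372,320),.024),('bl4',(320,313),.024),('gtop1',(288,267),.113),('gtop2',(281,325),.113)]:
    u,w=np.array(pt)/S; print(nm,v.atz(u,w,z).round(4))
cr=cv2.resize(v.p[150:230,95:260,::-1],(800,388),interpolation=cv2.INTER_CUBIC); cv2.imwrite('pics/crop1.png',cr)
```

```text
comp [164.21682099 136.43904321] [100  84  11   8  81]
 handle 81 ((815.8291015625, 349.2574157714844), (22.375490188598633, 32.02138137817383), 2.6866157054901123) z [0.022 0.029 0.035]Traceback (most recent call last):
  File "<stdin>", line 15, in <module>
  File "<stdin>", line 7, in rect
    return _quantile_unchecked(
        a, q, axis, out, overwrite_input, method, keepdims, weights)
    return _ureduce(a,
                    func=_quantile_ureduce_func,
    ...<5 lines>...
                    overwrite_input=overwrite_input,
                    method=method)
    r = func(a, **kwargs)
    result = _quantile(arr,
                       quantiles=q,
    ...<2 lines>...
                       out=out,
                       weights=wgt)
    slices_having_nans = np.isnan(arr[-1, ...])
                                  ~~~^^^^^^^^^
IndexError: index -1 is out of bounds for axis 0 with size 0
```

Run:
```python
from h import *
v=V('top'); C=v.cloud(); S=1.5625
hsv=cv2.cvtColor(v.p,cv2.COLOR_RGB2HSV)
def rect(name,m,z=None):
    if m.sum()<10: return
    vv,uu=np.nonzero(m)
    P=C[m] if z is None else v.atz(uu,vv,z)
    r=cv2.minAreaRect((P[:,:2]*1000).astype(np.float32)); print(name,m.sum(),[np.round(x,1) for x in r], 'z',np.percentile(P[:,2],[5,50,95]).round(3))
wood=(hsv[...,0]>8)&(hsv[...,0]<25)&(hsv[...,1]>70)&(hsv[...,2]>120)
n,l,st,ce=cv2.connectedComponentsWithStats(wood.astype(np.uint8))
for i in range(1,n):
    if st[i,4]<80 or C[l==i][:,2].mean()<-.05 : continue
    m=l==i; print('comp',ce[i]*S,st[i])
    rect(' handle',m&(C[...,2]>.025)); rect(' blade',m&(C[...,2]<.018),0.010); rect(' all',m)
blue=(hsv[...,0]>100)&(hsv[...,0]<125)&(hsv[...,1]>150)&(hsv[...,2]>70)
bed=blue&(abs(C[...,2]-.012)<.008); rect('bed',bed,.012)
for nm,pt,z in [('bedc1',(389,275),.012),('bedc2',(383,343),.012),('bl1',(322,290),.024),('bl2',(375,295),.024),('bl3',(372,320),.024),('bl4',(320,313),.024),('gtop1',(288,267),.113),('gtop2',(281,325),.113)]:
    u,w=np.array(pt)/S; print(nm,v.atz(u,w,z).round(4))
cr=cv2.resize(v.p[150:230,95:260,::-1],(800,388),interpolation=cv2.INTER_CUBIC); cv2.imwrite('pics/crop1.png',cr)
```

```text
comp [164.21682099 136.43904321] [100  84  11   8  81]
 handle 74 [array([815. , 349.2]), array([31.9, 21. ]), np.float64(85.7)] z [0.025 0.03  0.035]
 all 81 [array([815.8, 349.3]), array([22.4, 32. ]), np.float64(2.7)] z [0.022 0.029 0.035]
comp [673.11789773 154.48330966] [424  92  15  15 176]
 handle 134 [array([ 750.6, -621.5]), array([35.6, 35.9]), np.float64(13.2)] z [0.03  0.036 0.04 ]
 blade 33 [array([ 753.7, -632.4]), array([39.1, 43.7]), np.float64(86.8)] z [0.01 0.01 0.01]
 all 176 [array([ 754.3, -627.8]), array([41.9, 51.5]), np.float64(29.1)] z [0.005 0.035 0.04 ]
comp [489.14398631 259.8333605 ] [306 127  16  77 767]
 handle 200 [array([ 436.3, -209.8]), array([ 58.4, 196.1]), np.float64(36.9)] z [0.036 0.058 0.063]
 blade 560 [array([ 564.5, -267.5]), array([231.1,  33. ]), np.float64(3.3)] z [0.01 0.01 0.01]
 all 767 [array([ 514.5, -245.2]), array([134. , 320.5]), np.float64(63.6)] z [-0.     0.012  0.061]
comp [609.35457516 404.66401144] [ 353  207   75   99 1530]
 handle 468 [array([ 302. , -346.2]), array([500.8,  62.1]), np.float64(59.9)] z [0.036 0.077 0.082]
[... 176 characters left out ...]
 [0.003 0.016 0.081]
comp [457.61622537 387.99261084] [287 221  13  56 406]
 handle 86 [array([ 378.6, -193.2]), array([40.9, 16.6]), np.float64(4.2)] z [0.037 0.041 0.046]
 blade 316 [array([ 318.4, -199. ]), array([162.6,  22.4]), np.float64(3.8)] z [0.01 0.01 0.01]
 all 406 [array([ 317.8, -199.7]), array([163.9,  22.9]), np.float64(3.8)] z [-0.001  0.008  0.044]
bed 1764 [array([495.7, 121.9]), array([379.3, 128.1]), np.float64(83.0)] z [0.012 0.012 0.012]
bedc1 [ 0.5366 -0.0755  0.012 ]
bedc2 [ 0.4075 -0.0605  0.012 ]
bl1 [0.5107 0.0517 0.024 ]
bl2 [ 0.4983 -0.0483  0.024 ]
bl3 [ 0.4512 -0.0415  0.024 ]
bl4 [0.4673 0.0563 0.024 ]
gtop1 [0.5459 0.0999 0.113 ]
gtop2 [0.4437 0.1139 0.113 ]
```

View pics/crop1.png

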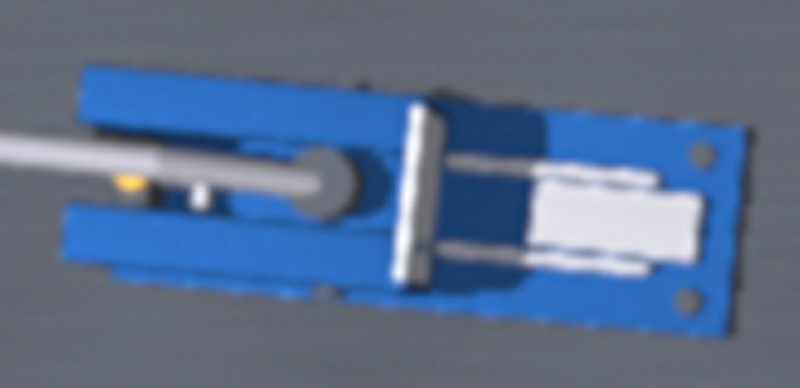

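The medium stick is the one: 231 mm long with a 58 mm handle. Its nose points to +x and its handle is near (0.480, -0.272). The feed direction is about 83°, and the mouth is near (0.4945, 0.112). I'll move above the handle and look from there.

>>> apply_moves(plan=[[0, 383, -252, 20, 0.231], [0, 383, -252, 20, 0.231], [0, 383, -252, 20, 0.231], [0, 383, -252, 20, 0.231], [0, 383, -252, 20, 0.231], [0, 383, -252, 20, 0.231], [0, 383, -252, 20, 0.231], [0, 383, -252, 20, 0.231], [0, 383, -252, 20, 0.231], [0, 383, -252, 20, 0.231], [0, 383, -252, 20, 0.231], [0, 383, -252, 20, 0.231]])

```text
clock: 1.1
tcp_pos: [0.4864, -0.263, 0.2109]
eef_rot: [-0.002, 0.999, 0.035, 0.002]
contact_force: [1.2, 0.5, 0.3]
width: 0.0852
grasp_force: 0.0
```

>>> apply_moves(plan=[[0, 0, 0, 0, 0], [0, 0, 0, 0, 0]], squeeze=100)

```text
clock: 1.27
tcp_pos: [0.4799, -0.2727, 0.2109]
eef_rot: [0.0, 1.0, 0.029, -0.001]
contact_force: [-0.7, -0.6, -0.6]
width: 0.0857
grasp_force: 0.0
```

```bash
cat >> h.py <<'E'
def tool():
    s=manip.get_state(); w,x,y,z=s['eef_rot']
    from scipy.spatial.transform import Rotation as Ro
    M=Ro.from_quat([x,y,z,w]).as_matrix(); return s,M
E
python3 - <<'E'
from h import *
s,M=tool(); print(s['clock'],s['tcp_pos'],M.round(4).tolist(),s['joint_pos'].round(2),s['contact_force'])
p,d=grab('wrist'); cv2.imwrite('pics/w1.png',cv2.resize(p[...,::-1],(800,600),interpolation=cv2.INTER_CUBIC))
v=V('wrist'); C=v.cloud(); print(-v.R.T@v.t)
hsv=cv2.cvtColor(p,cv2.COLOR_RGB2HSV)
wood=(hsv[...,0]>8)&(hsv[...,0]<25)&(hsv[...,1]>70)&(hsv[...,2]>100)
for nm,m in [('handle',wood&(abs(C[...,2]-.058)<.006)),('blade',wood&(abs(C[...,2]-.010)<.006))]:
    n,l,st,ce=cv2.connectedComponentsWithStats(m.astype(np.uint8))
    for i in range(1,n):
        if st[i,4]<150: continue
        r=cv2.minAreaRect((C[l==i][:,:2]*1000).astype(np.float32)); print(nm,st[i],[np.round(x,1) for x in r],C[l==i][:,2].mean())
E
```

```text
1.2667 [ 0.47994981 -0.2726712   0.21094149] [[0.9983, 0.0581, -0.0011], [0.0581, -0.9983, -0.0002], [-0.0011, 0.0001, -1.0]] [ 0.51  0.4  -0.09  1.82  0.05  0.93 -1.12] [-0.69107626 -0.61354416 -0.62900359]
[ 0.55409121 -0.26823302  0.35416723]
handle [228 152  23  54 196] [array([ 479.1, -266.8]), array([58.6, 23.3]), np.float64(1.6)] 0.05734906320959823
handle [395 362  28  17 226] [array([ 228.1, -506.5]), array([11.1, 33. ]), np.float64(41.9)] 0.05804120370629669
blade [231   0   7 117 498] [array([ 601.7, -254.1]), array([117.4,   5.7]), np.float64(1.5)] 0.010653696862608282
blade [320 209  45  47 331] [array([ 406.5, -416.9]), array([78.5, 29. ]), np.float64(54.1)] 0.01270190803287244
```

View pics/w1.png

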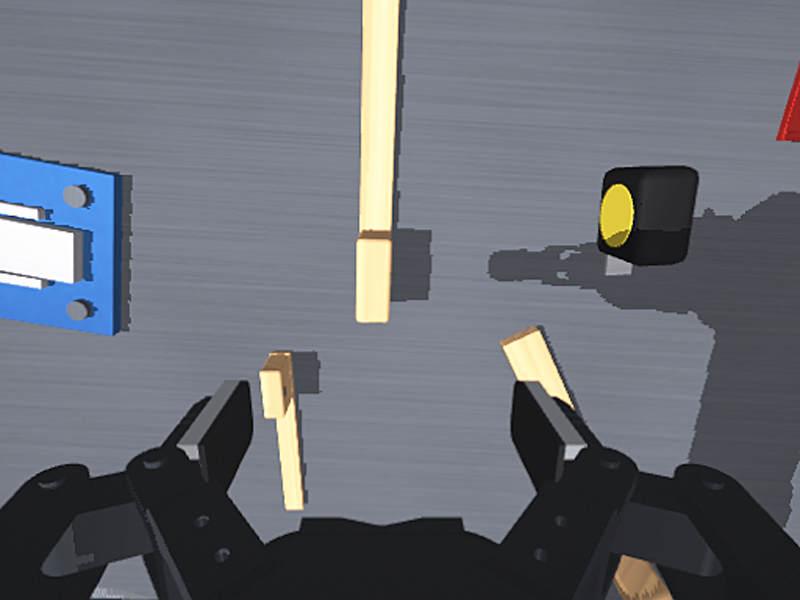

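The close view shows the handle top centred at (374,278). In world terms that is (0.479, -0.267) at about 1.7°, so I correct by 6 mm and descend. The fingers have clear space on both sides.

>>> apply_moves(plan=[[0, -0.5, -6, 30, 0.028], [0, -0.5, -6, 70, 0.028], [0, -0.5, -6, 110, 0.028], [0, -0.5, -6, 145, 0.028], [0, -0.5, -6, 170, 0.028], [0, -0.5, -6, 185, 0.028], [0, -0.5, -6, 193, 0.028], [0, -0.5, -6, 193, 0.028], [0, -0.5, -6, 193, 0.028]])

```text
clock: 2.07
tcp_pos: [0.4794, -0.2676, 0.0187]
eef_rot: [0.0, 1.0, 0.014, 0.0]
contact_force: [0.1, -0.4, -0.4]
width: 0.0854
grasp_force: 0.0
```

>>> apply_moves(plan=[[1, 0, 0, 0, 0], [1, 0, 0, 0, 0], [1, 0, 0, 0, 0], [1, 0, 0, 0, 0], [1, 0, 0, 0, 0], [1, 0, 0, 0, 0], [1, 0, 0, 0, 0], [1, 0, 0, 0, 0], [1, 0, 0, 0, 0], [1, 0, 0, 0, 0], [1, 0, 0, 0, 0], [1, 0, 0, 0, 0]], squeeze=110)

```text
clock: 3.07
tcp_pos: [0.48, -0.2667, 0.019]
eef_rot: [0.0, 1.0, 0.015, 0.0]
contact_force: [-1.3, -0.6, 5.5]
width: 0.0229
grasp_force: 107.9
```

>>> apply_moves(plan=[[1, 0, 0, -20, 0], [1, 0, 0, -50, 0], [1, 0, 0, -90, 0], [1, -33, 7, -110, -0.12], [1, -33, 7, -110, -0.24], [1, -33, 7, -110, -0.36], [1, -33, 7, -110, -0.48], [1, -33, 7, -110, -0.6], [1, -33, 7, -110, -0.72], [1, -33, 7, -110, -0.84], [1, -33, 7, -110, -0.96], [1, -33, 7, -110, -1.08]])

```text
clock: 4.07
tcp_pos: [0.4465, -0.2743, 0.1281]
eef_rot: [-0.0, 0.848, 0.529, -0.0]
contact_force: [-1.0, -0.0, -1.1]
width: 0.0228
grasp_force: 107.9
```

>>> apply_moves(plan=[[1, 0, 0, 0, -0.12], [1, 0, 0, 0, -0.24], [1, 0, 0, 0, -0.3], [1, 0, 0, 0, -0.339], [1, 0, 0, 0, -0.339], [1, 0, 0, 0, -0.339]])

```text
clock: 4.57
tcp_pos: [0.4466, -0.2745, 0.1281]
eef_rot: [-0.0, 0.749, 0.662, -0.0]
contact_force: [-0.1, -0.9, -1.4]
width: 0.0231
grasp_force: 107.9
```

Run:
```python
from h import *
s,M=tool(); print(s['clock'],s['tcp_pos'],np.degrees(np.arctan2(M[1,0],M[0,0])),M[2].round(4),s['joint_pos'].round(2),s['contact_force'],s['width'])
p,d=grab('wrist'); cv2.imwrite('pics/w2.png',cv2.resize(p[...,::-1],(800,600),interpolation=cv2.INTER_CUBIC))
v=V('wrist'); C=v.cloud()
hsv=cv2.cvtColor(p,cv2.COLOR_RGB2HSV)
z0=s['tcp_pos'][2]
wood=(hsv[...,0]>8)&(hsv[...,0]<25)&(hsv[...,1]>70)&(hsv[...,2]>100)
for lo,hi in [(z0-.03,z0+.01),(z0+.025,z0+.06)]:
    m=wood&(C[...,2]>lo)&(C[...,2]<hi)
    n,l,st,ce=cv2.connectedComponentsWithStats(m.astype(np.uint8))
    for i in range(1,n):
        if st[i,4]<150: continue
        P=C[l==i]; r=cv2.minAreaRect((P[:,:2]*1000).astype(np.float32)); print('stick',st[i],[np.round(x,1) for x in r],'z',P[:,2].mean().round(4))
        # fit plane slope along y
        A=np.c_[P[:,:2],np.ones(len(P))]; print('  plane',np.linalg.lstsq(A,P[:,2],rcond=None)[0].round(4))
steel=(hsv[...,1]<60)&(hsv[...,2]>140)&(abs(C[...,2]-.024)<.004)
n,l,st,ce=cv2.connectedComponentsWithStats(steel.astype(np.uint8))
for i in range(1,n):
    if st[i,4]<150: continue
    r=cv2.minAreaRect((C[l==i][:,:2]*1000).astype(np.float32)); print('steel',st[i],[np.round(x,1) for x in r],C[l==i][:,2].mean())
blue=(hsv[...,0]>100)&(hsv[...,0]<125)&(hsv[...,1]>150)&(abs(C[...,2]-.012)<.004)
r=cv2.minAreaRect((C[blue][:,:2]*1000).astype(np.float32)); print('bed',blue.sum(),[np.round(x,1) for x in r])
```

```text
4.5667 [ 0.44657114 -0.2744534   0.12814378] 82.92826235198036 [ 1.e-04 -4.e-04 -1.e+00] [ 0.81  0.51 -0.43  1.93  0.3   0.77  0.08] [-0.05785159 -0.89956174 -1.42468585] 0.02307062324638456
stick [ 219    0   52  206 6585] [array([ 455.1, -200.9]), array([95.9, 24.1]), np.float64(82.6)] z 0.1204
  plane [ 0.0006 -0.0352  0.1131]
stick [ 215  214   58  122 6415] [array([ 446.7, -271.8]), array([53.6, 25.1]), np.float64(82.4)] z 0.167
  plane [-0.0145 -0.0663  0.1557]
bed 0 [array([0., 0.]), array([0., 0.]), np.float64(0.0)]
```

View pics/w2.png

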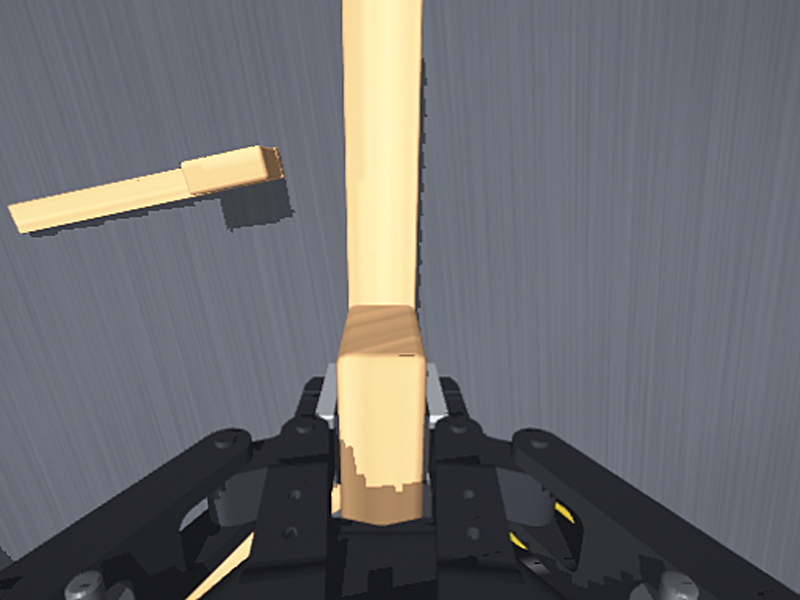

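The stick is held squarely along the feed at about 83°, centred in the fingers (blade columns 345–420). I'll check its pitch and the shear's alignment with the fixed cameras.

Run:
```python
from h import *
for n in ['top','side']:
    grab(n); v=V(n); C=v.cloud(); hsv=cv2.cvtColor(v.p,cv2.COLOR_RGB2HSV)
    wood=(hsv[...,0]>8)&(hsv[...,0]<25)&(hsv[...,1]>70)&(hsv[...,2]>100)
    m=wood&(C[...,2]>.09)&(C[...,2]<.14)&(abs(C[...,0]-.46)<.05)&(C[...,1]>-.24)&(C[...,1]<-.04)
    P=C[m]; print(n,len(P),P[:,1].min(),P[:,1].max())
    for a in np.arange(-.24,-.06,.03):
        q=P[(P[:,1]>a)&(P[:,1]<a+.03)]
        if len(q)>5: print('  y',round(a+.015,3),'x',q[:,0].mean().round(4),'z med',np.median(q[:,2]).round(4),'n',len(q))
v=V('top'); C=v.cloud(); hsv=cv2.cvtColor(v.p,cv2.COLOR_RGB2HSV)
print('bench z',[np.median(C[(abs(C[...,0]-.6)<.03)&(abs(C[...,1]-a)<.03)][:,2]).round(4) for a in (-.25,-.15)])
# bed long edges: for each image column, blue extents at z=.012 (infeed part)
blue=(hsv[...,0]>100)&(hsv[...,0]<125)&(hsv[...,1]>150)&(hsv[...,2]>60)
ed=[]
for u in range(205,240):
    r=np.nonzero(blue[:,u])[0]
    if len(r)>20: ed.append((u,r[0]-.5,r[-1]+.5))
ed=np.array(ed); a=v.atz(ed[:,0],ed[:,1],.012); b=v.atz(ed[:,0],ed[:,2],.012)
for q in(a,b):
    k=np.polyfit(q[:,1],q[:,0],1); print('edge angle',90-np.degrees(np.arctan(k[0])),'x at y=-.03',np.polyval(k,-.03).round(4))
st=(hsv[...,1]<60)&(hsv[...,2]>150)&(abs(C[...,0]-.48)<.08)&(C[...,1]>-.07)&(C[...,1]<.08)
n,l,sx,ce=cv2.connectedComponentsWithStats(st.astype(np.uint8))
for i in range(1,n):
    if sx[i,4]>30:
        vv,uu=np.nonzero(l==i); P=v.atz(uu,vv,.022); r=cv2.minAreaRect((P[:,:2]*1000).astype(np.float32)); print('steel',sx[i],[np.round(x,1) for x in r])
c=cv2.resize(v.p[170:225,180:260,::-1],(800,550),interpolation=cv2.INTER_CUBIC); cv2.imwrite('pics/t2.png',c)
```

```text
top 532 -0.23986246042995166 -0.07953785991905028
  y -0.225 x 0.4532 z med 0.1201 n 102
  y -0.195 x 0.4572 z med 0.1199 n 98
  y -0.165 x 0.4609 z med 0.1203 n 99
  y -0.135 x 0.4647 z med 0.1202 n 98
  y -0.105 x 0.4684 z med 0.12 n 99
  y -0.075 x 0.4705 z med 0.1194 n 36
side 293 -0.2391686201645236 -0.07417225191453022
  y -0.225 x 0.4511 z med 0.1211 n 47
  y -0.195 x 0.4556 z med 0.1212 n 47
  y -0.165 x 0.4591 z med 0.1208 n 51
  y -0.135 x 0.4631 z med 0.1203 n 52
  y -0.105 x 0.4663 z med 0.1205 n 54
  y -0.075 x 0.4696 z med 0.119 n 42
bench z [np.float64(0.0011), np.float64(0.0008)]
edge angle 88.28580623564613 x at y=-.03 0.5425
edge angle 79.8582793338685 x at y=-.03 0.4121
steel [202 183  38  24 674] [array([481.7,   8.8]), array([106.1,  63. ]), np.float64(82.9)]
```

View pics/t2.png

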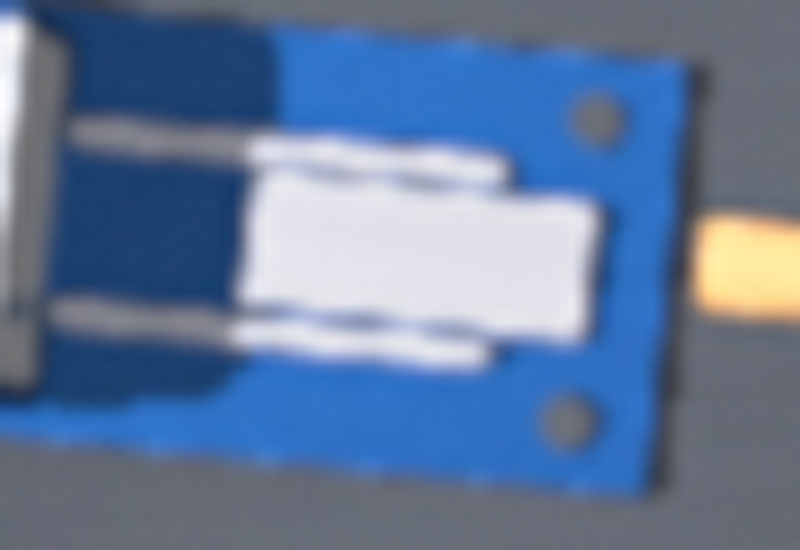

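The stick is level (blade top z about 0.120 all along). The crop shows the blank's tail middle at (595,272), the rail pair's middle at (497,262) on the right and (62,221) on the left, and the bed's end at (697,60)–(655,495).

Run:
```python
from h import *
v=V('top')
for nm,(a,b),z in [('tail',(595,272),.024),('front',(244,240),.024),('railR',(497,262),.02),('railL',(62,221),.02),('bedend',(676,278),.012),('tailUp',(603,200),.024),('tailLo',(588,345),.024),('railRup',(507,170),.02),('railRlo',(490,355),.02),('stick nose',(695,264),.115)]:
    print(nm,(v.atz(180+a/10-.45,170+b/10-.45,z)*1000).round(1))
```

```text
tail [474.9 -44.9  24. ]
front [487.4  58.5  24. ]
railR [478.9 -15.8  20. ]
railL [494.8 112.8  20. ]
bedend [473.  -68.3  12. ]
tailUp [496.1 -47.8  24. ]
tailLo [453.4 -42.3  24. ]
railRup [506.1 -19.4  20. ]
railRlo [451.5 -13.1  20. ]
stick nose [471.1 -77.2 115. ]
```

Aligned within 1 mm, so I lower to about 2 mm above the bed, then approach the blank gently.

>>> apply_moves(plan=[[1, 0, 0, 30, 0], [1, 0, 0, 60, 0], [1, 0, 0, 80, 0], [1, 0, 0, 90, 0], [1, 0, 0, 95, 0], [1, 0, 0, 95, 0], [1, 8, 0, 95, 0], [1, 16, 0, 95, 0], [1, 22, 0, 95, 0], [1, 24, 0, 95, 0], [1, 24, 0, 95, 0], [1, 24, 0, 95, 0]])

```text
clock: 5.72
tcp_pos: [0.45, -0.2506, 0.0336]
eef_rot: [0.0, 0.749, 0.663, -0.0]
contact_force: [-0.1, 0.5, -1.0]
width: 0.0227
grasp_force: 108.0
```

Run:
```python
from h import *
s,M=tool(); print(s['clock'],s['tcp_pos'],np.degrees(np.arctan2(M[1,0],M[0,0])),s['contact_force'])
p,d=grab('side'); v=V('side'); C=v.cloud()
c=p[190:290,180:300,::-1]; cv2.imwrite('pics/s3.png',cv2.resize(c,(720,600),interpolation=cv2.INTER_CUBIC))
```

```text
5.7167 [ 0.44998385 -0.25061116  0.03364312] 83.04204602663823 [-0.10053856  0.48590437 -0.99510513]
```

View pics/s3.png

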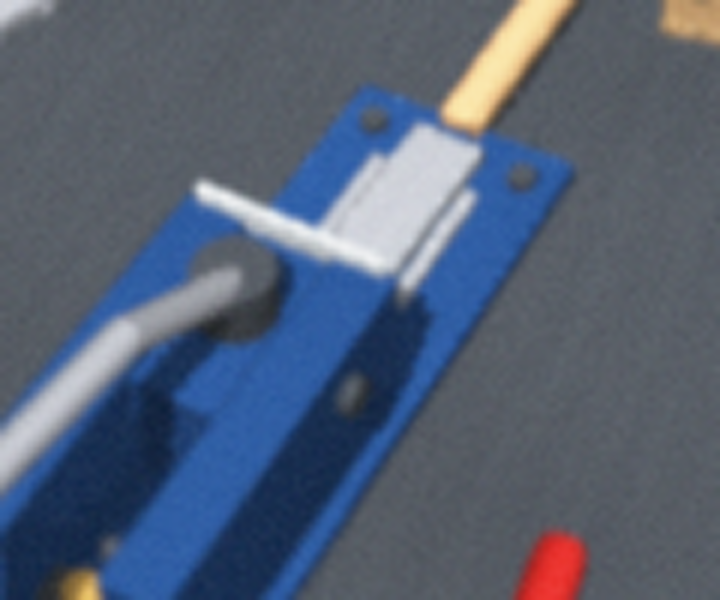

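The nose sits just behind the blank's tail at (460,130), centred and at blank height. I feed gently.

>>> apply_moves(plan=[[1, 2, 0, 1, 0], [1, 4, 0, 1, 0], [1, 6, 0, 1, 0], [1, 8, 0, 1, 0], [1, 10, 0, 1, 0], [1, 12, 0, 1, 0], [1, 14, 0, 1, 0], [1, 16, 0, 1, 0], [1, 18, 0, 1, 0], [1, 21, 0, 1, 0], [1, 24, 0, 1, 0], [1, 27, 0, 1, 0]])

```text
clock: 6.77
tcp_pos: [0.453, -0.2237, 0.0323]
eef_rot: [0.0, 0.749, 0.663, -0.0]
contact_force: [-0.5, -3.6, -0.8]
width: 0.023
grasp_force: 108.0
```

>>> apply_moves(plan=[[1, 3, 0, 0, 0], [1, 7, 0, 0, 0], [1, 11, 0, 0, 0], [1, 15, 0, 0, 0], [1, 19, 0, 0, 0], [1, 23, 0, 0, 0], [1, 27, 0, 0, 0], [1, 31, 0, 0, 0], [1, 35, 0, 0, 0], [1, 39, 0, 0, 0], [1, 43, 0, 0, 0], [1, 47, 0, 0, 0]])

```text
clock: 7.77
tcp_pos: [0.4588, -0.1768, 0.0323]
eef_rot: [-0.0, 0.749, 0.663, -0.0]
contact_force: [0.0, -3.8, -1.0]
width: 0.0228
grasp_force: 108.0
```

Run:
```python
from h import *
s,M=tool(); D=np.array([.1228,.9924]);print(s['clock'],s['tcp_pos'],np.degrees(np.arctan2(M[1,0],M[0,0])),s['contact_force'],'lateral off', (s['tcp_pos'][:2]-[.4789,-.0158])@[.9924,-.1228],'nose s',(s['tcp_pos'][:2]-[.4945,.112])@D+.2)
p,d=grab('side'); 
c=p[190:290,180:300,::-1]; cv2.imwrite('pics/s4.png',cv2.resize(c,(720,600),interpolation=cv2.INTER_CUBIC))
```

```text
7.7667 [ 0.45875315 -0.17676142  0.03226309] 83.01234816539524 [ 0.03801597 -3.8499057  -0.99764259] lateral off -0.00022766900738606377 nose s -0.09095654513909679
```

View pics/s4.png

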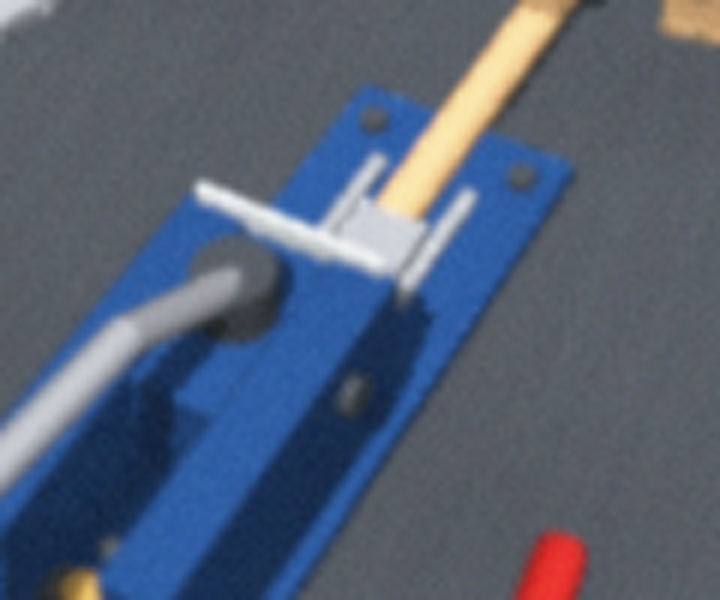

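The blank slides squarely between the rails at about 3.8 N, with the nose centred behind it at (400,210). I continue.

>>> apply_moves(plan=[[1, 4, 0, 0, 0], [1, 8, 0, 0, 0], [1, 12, 0, 0, 0], [1, 16, 0, 0, 0], [1, 20, 0, 0, 0], [1, 24, 0, 0, 0], [1, 28, 0, 0, 0], [1, 32, 0, 0, 0], [1, 36, 0, 0, 0], [1, 40, 0, 0, 0], [1, 44, 0, 0, 0], [1, 48, 0, 0, 0]])

```text
clock: 8.82
tcp_pos: [0.4646, -0.1291, 0.0323]
eef_rot: [-0.0, 0.749, 0.663, -0.0]
contact_force: [-1.0, -3.1, -1.0]
width: 0.023
grasp_force: 108.0
```

>>> apply_moves(plan=[[1, 4, 0, 0, 0], [1, 8, 0, 0, 0], [1, 12, 0, 0, 0], [1, 16, 0, 0, 0], [1, 20, 0, 0, 0], [1, 24, 0, 0, 0], [1, 28, 0, 0, 0], [1, 32, 0, 0, 0], [1, 36, 0, 0, 0], [1, 39, 0, 0, 0], [1, 42, 0, 0, 0], [1, 44, 0, 0, 0]])

```text
clock: 9.82
tcp_pos: [0.47, -0.0854, 0.0323]
eef_rot: [-0.0, 0.749, 0.663, -0.0]
contact_force: [-0.2, -3.9, -0.6]
width: 0.0227
grasp_force: 108.0
```

>>> apply_moves(plan=[[1, 1, 0, 0, 0], [1, 2, 0, 0, 0], [1, 3, 0, 0, 0], [1, 4, 0, 0, 0], [1, 5, 0, 0, 0], [1, 6, 0, 0, 0], [1, 7, 0, 0, 0], [1, 8, 0, 0, 0], [1, 9, 0, 0, 0], [1, 10, 0, 0, 0]])

```text
clock: 10.65
tcp_pos: [0.4712, -0.0758, 0.0323]
eef_rot: [-0.0, 0.749, 0.663, -0.0]
contact_force: [-0.8, -2.6, -0.5]
width: 0.0229
grasp_force: 108.0
```

>>> apply_moves(plan=[[1, 1, 0, 0, 0], [1, 2, 0, 0, 0], [1, 3, 0, 0, 0], [1, 4, 0, 0, 0], [1, 5, 0, 0, 0], [1, 6, 0, 0, 0], [1, 7, 0, 0, 0], [1, 8, 0, 0, 0], [1, 9, 0, 0, 0], [1, 10, 0, 0, 0]])

```text
clock: 11.48
tcp_pos: [0.4724, -0.0659, 0.0323]
eef_rot: [-0.0, 0.749, 0.663, -0.0]
contact_force: [-0.7, -3.7, -0.2]
width: 0.0227
grasp_force: 108.0
```

>>> apply_moves(plan=[[1, 1, 0, 0, 0], [1, 2, 0, 0, 0], [1, 3, 0, 0, 0], [1, 4, 0, 0, 0], [1, 5, 0, 0, 0], [1, 6, 0, 0, 0], [1, 7, 0, 0, 0], [1, 8, 0, 0, 0]])

```text
clock: 12.15
tcp_pos: [0.4734, -0.0579, 0.0323]
eef_rot: [-0.0, 0.749, 0.663, -0.0]
contact_force: [-0.8, -2.6, -1.2]
width: 0.0228
grasp_force: 108.0
```

>>> apply_moves(plan=[[1, 1, 0, 0, 0], [1, 2, 0, 0, 0], [1, 3, 0, 0, 0], [1, 4, 0, 0, 0], [1, 5, 0, 0, 0], [1, 6, 0, 0, 0], [1, 7, 0, 0, 0], [1, 8, 0, 0, 0]])

```text
clock: 12.82
tcp_pos: [0.4743, -0.05, 0.0323]
eef_rot: [-0.0, 0.749, 0.663, -0.0]
contact_force: [-0.2, -3.7, -0.5]
width: 0.0228
grasp_force: 108.0
```

>>> apply_moves(plan=[[1, 1, 0, 0, 0], [1, 2, 0, 0, 0], [1, 3, 0, 0, 0], [1, 4, 0, 0, 0], [1, 5, 0, 0, 0], [1, 6, 0, 0, 0]])

```text
clock: 13.32
tcp_pos: [0.4751, -0.0441, 0.0323]
eef_rot: [0.0, 0.749, 0.663, -0.0]
contact_force: [-0.6, -4.0, 0.6]
width: 0.0226
grasp_force: 108.0
```

>>> apply_moves(plan=[[1, 1, 0, 0, 0], [1, 2, 0, 0, 0], [1, 3, 0, 0, 0], [1, 4, 0, 0, 0], [1, 5, 0, 0, 0]])

```text
clock: 13.73
tcp_pos: [0.4753, -0.0405, 0.0323]
eef_rot: [0.0, 0.749, 0.662, -0.001]
contact_force: [-0.8, -10.3, 1.2]
width: 0.0226
grasp_force: 108.1
```

>>> apply_moves(plan=[[1, 0.5, 0, 0, 0], [1, 1, 0, 0, 0], [1, 1.5, 0, 0, 0], [1, 2, 0, 0, 0]])

```text
clock: 14.07
tcp_pos: [0.4753, -0.0396, 0.0323]
eef_rot: [0.001, 0.749, 0.662, -0.001]
contact_force: [-2.4, -10.7, 2.4]
width: 0.023
grasp_force: 108.1
```

>>> apply_moves(plan=[[1, 0.5, 0, 0, 0], [1, 1, 0, 0, 0], [1, 1.5, 0, 0, 0], [1, 2, 0, 0, 0]])

```text
clock: 14.4
tcp_pos: [0.4756, -0.0377, 0.0323]
eef_rot: [0.001, 0.75, 0.662, -0.002]
contact_force: [-2.8, -10.1, 2.7]
width: 0.0231
grasp_force: 108.2
```

Run:
```python
from h import *
D=np.array([.1228,.9924])
s,M=tool();print(s['clock'],s['tcp_pos'].round(5),np.degrees(np.arctan2(M[1,0],M[0,0])),s['contact_force'].round(2),s['wrist_torque'].round(2),'nose s',(s['tcp_pos'][:2]-[.4945,.112])@D+.2)
p,d=grab('side'); c=p[190:310,150:300,::-1]; cv2.imwrite('pics/s5.png',cv2.resize(c,(750,600),interpolation=cv2.INTER_CUBIC))
s,M=tool();print(s['contact_force'].round(2),s['tcp_pos'].round(5))
```

```text
14.4 [ 0.47556 -0.03775  0.03228] 82.90135149690012 [ -2.8  -10.13   2.74] [-1.85  0.31  0.1 ] nose s 0.04906542474052772
[ -1.66 -10.23   2.21] [ 0.4756  -0.0376   0.03229]
```

View pics/s5.png

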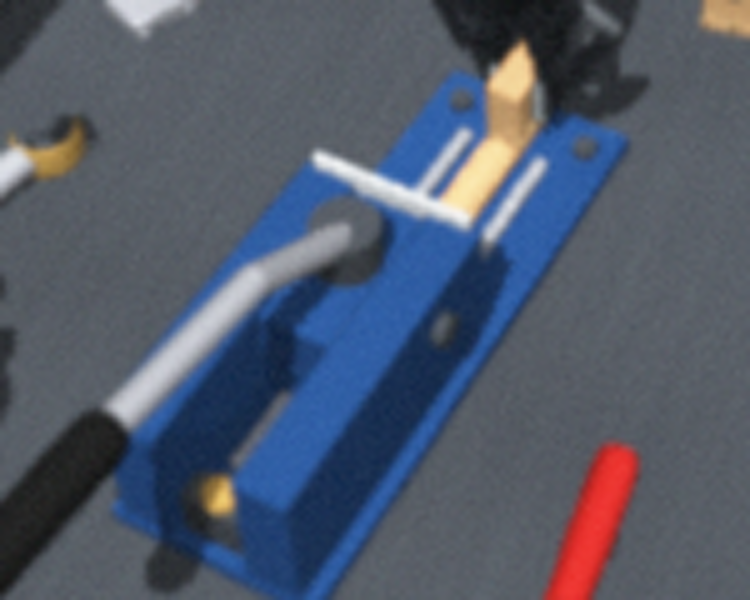

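The stick is through the guard, the blank is visible past the roof at (260,440), and the plunger is yielding at about 10 N. I continue slowly.

>>> apply_moves(plan=[[1, 0.5, 0, 0, 0], [1, 1, 0, 0, 0], [1, 1.5, 0, 0, 0], [1, 2, 0, 0, 0], [1, 2.5, 0, 0, 0], [1, 3, 0, 0, 0], [1, 3.5, 0, 0, 0], [1, 4, 0, 0, 0], [1, 4.5, 0, 0, 0], [1, 5, 0, 0, 0]])

```text
clock: 15.28
tcp_pos: [0.4761, -0.0332, 0.0323]
eef_rot: [0.001, 0.75, 0.662, -0.002]
contact_force: [-1.2, -12.1, 3.3]
width: 0.0232
grasp_force: 108.2
```

>>> apply_moves(plan=[[1, 0.5, 0, 0, 0], [1, 1, 0, 0, 0], [1, 1.5, 0, 0, 0], [1, 2, 0, 0, 0], [1, 2.5, 0, 0, 0], [1, 3, 0, 0, 0], [1, 3.5, 0, 0, 0], [1, 4, 0, 0, 0]])

```text
clock: 15.95
tcp_pos: [0.4765, -0.0295, 0.0323]
eef_rot: [0.001, 0.75, 0.662, -0.002]
contact_force: [-3.5, -12.9, 2.9]
width: 0.0229
grasp_force: 108.2
```

>>> apply_moves(plan=[[1, 0.5, 0, 0, 0], [1, 1, 0, 0, 0], [1, 1.5, 0, 0, 0], [1, 2, 0, 0, 0]])

```text
clock: 16.28
tcp_pos: [0.4767, -0.0277, 0.0323]
eef_rot: [0.001, 0.75, 0.662, -0.002]
contact_force: [-1.5, -12.7, 3.1]
width: 0.0227
grasp_force: 108.2
```

>>> apply_moves(plan=[[1, 0.5, 0, 0, 0], [1, 1, 0, 0, 0], [1, 1.5, 0, 0, 0]])

```text
clock: 16.53
tcp_pos: [0.4768, -0.0266, 0.0323]
eef_rot: [0.001, 0.75, 0.662, -0.002]
contact_force: [-1.9, -15.2, 4.1]
width: 0.0228
grasp_force: 108.3
```

>>> apply_moves(plan=[[1, 0.3, 0, 0, 0], [1, 0.5, 0, 0, 0], [1, 0.5, 0, 0, 0]])

```text
clock: 16.78
tcp_pos: [0.4767, -0.0266, 0.0323]
eef_rot: [0.001, 0.75, 0.661, -0.003]
contact_force: [-2.3, -15.8, 4.3]
width: 0.0225
grasp_force: 108.4
```

It has gone solid: the TCP no longer advances and the force is about 16 N. I hold here.

>>> apply_moves(plan=[[1, 0, 0, 0, 0], [1, 0, 0, 0, 0], [1, 0, 0, 0, 0], [1, 0, 0, 0, 0], [1, 0, 0, 0, 0], [1, 0, 0, 0, 0]])

```text
clock: 17.28
tcp_pos: [0.4767, -0.0266, 0.0323]
eef_rot: [0.001, 0.75, 0.661, -0.003]
contact_force: [-2.3, -15.4, 3.9]
width: 0.0226
grasp_force: 108.4
```

>>> apply_moves(plan=[[1, 0, 0, 0, 0], [1, 0, 0, 0, 0], [1, 0, 0, 0, 0], [1, 0, 0, 0, 0], [1, 0, 0, 0, 0], [1, 0, 0, 0, 0], [1, 0, 0, 0, 0], [1, 0, 0, 0, 0], [1, 0, 0, 0, 0], [1, 0, 0, 0, 0], [1, 0, 0, 0, 0], [1, 0, 0, 0, 0]])

```text
clock: 18.28
tcp_pos: [0.4767, -0.0266, 0.0323]
eef_rot: [0.001, 0.75, 0.661, -0.003]
contact_force: [-2.9, -15.1, 4.2]
width: 0.0224
grasp_force: 108.4
```

The hold was steady at 15–15.5 N for more than 1.5 s. Now I draw the stick straight out.

>>> apply_moves(plan=[[1, -1, 0, 0, 0], [1, -3, 0, 0, 0], [1, -7, 0, 0, 0], [1, -13, 0, 0, 0], [1, -21, 0, 0, 0], [1, -31, 0, 0, 0], [1, -43, 0, 0, 0], [1, -57, 0, 0, 0], [1, -71, 0, 0, 0], [1, -85, 0, 0, 0], [1, -99, 0, 0, 0], [1, -110, 0, 0, 0]])

```text
clock: 19.28
tcp_pos: [0.4639, -0.1334, 0.0322]
eef_rot: [0.0, 0.749, 0.662, -0.0]
contact_force: [-0.3, -0.3, -1.9]
width: 0.0228
grasp_force: 108.0
```

>>> apply_moves(plan=[[1, -10, 0, 0, 0], [1, -22, 0, 0, 0], [1, -34, 0, 0, 0], [1, -46, 0, 0, 0], [1, -60, 0, -10, 0], [1, -80, 0, -30, 0], [1, -100, 0, -50, 0], [1, -125, 0, -70, 0], [1, -140, 0, -80, 0], [1, -140, 0, -80, 0], [1, -140, 0, -80, 0]])

```text
clock: 20.2
tcp_pos: [0.4472, -0.2716, 0.1126]
eef_rot: [0.0, 0.75, 0.662, 0.0]
contact_force: [-0.5, -0.1, -2.0]
width: 0.023
grasp_force: 108.0
```

Run:
```python
from h import *
s,M=tool();print(s['clock'],s['tcp_pos'].round(4),np.degrees(np.arctan2(M[1,0],M[0,0])),s['contact_force'].round(2),s['width'])
for n in ['side','top']:
    p,d=grab(n); v=V(n); C=v.cloud(); hsv=cv2.cvtColor(v.p,cv2.COLOR_RGB2HSV)
    wood=(hsv[...,0]>8)&(hsv[...,0]<25)&(hsv[...,1]>70)&(hsv[...,2]>100)
    m=wood&(C[...,2]>.075)&(C[...,2]<.12)&(abs(C[...,0]-.46)<.05)&(C[...,1]>-.24)&(C[...,1]<.1)
    P=C[m]; print(n,np.polyfit(P[:,1],P[:,2],1), np.polyfit(P[:,1],P[:,0],1), np.polyfit(P[:,1],P[:,2],1)@[s['tcp_pos'][1],1])
a=V('side').p[200:320,120:280,::-1]; b=V('top').p[150:240,95:215,::-1]
cv2.imwrite('pics/f.png',np.vstack([cv2.resize(a,(400,300),interpolation=2),cv2.resize(b,(400,300),interpolation=2)]))
```

```text
20.2 [ 0.4472 -0.2716  0.1126] 82.8837011053574 [-0.51 -0.06 -2.03] 0.023002750533162322
side [-0.01292359  0.10229572] [0.12789374 0.48043908] 0.10580617374373995
top [-0.00173759  0.10333426] [0.12177723 0.48058762] 0.10380624013682027
```

View pics/f.png

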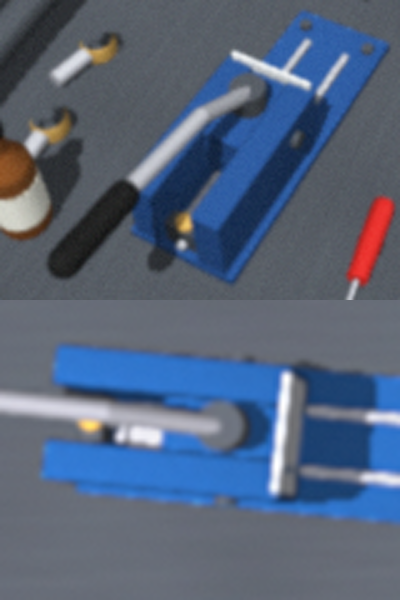

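The blank stays against the stop inside, and a white pin tip now shows behind the stop at (182,243), so the plunger is in. I turn the stick back and lay it where it came from.

>>> apply_moves(plan=[[1, 9, 32, 0, 0.12], [1, 9, 32, 0, 0.24], [1, 9, 32, 0, 0.36], [1, 9, 32, 0, 0.48], [1, 9, 32, 0, 0.6], [1, 9, 32, 0, 0.72], [1, 9, 32, 0, 0.84], [1, 9, 32, 0, 0.96], [1, 9, 32, 0, 1.08], [1, 9, 32, 0, 1.2], [1, 9, 32, 0, 1.32], [1, 9, 32, 0, 1.418]])

```text
clock: 21.3
tcp_pos: [0.4799, -0.2634, 0.1112]
eef_rot: [-0.001, 1.0, 0.014, -0.001]
contact_force: [0.2, 0.1, -1.2]
width: 0.0228
grasp_force: 108.3
```

>>> apply_moves(plan=[[1, 0, 0, 0, 0], [1, 0, 0, 20, 0], [1, 0, 0, 45, 0], [1, 0, 0, 65, 0], [1, 0, 0, 80, 0], [1, 0, 0, 88, 0], [1, 0, 0, 91, 0], [1, 0, 0, 92, 0], [1, 0, 0, 93, 0], [1, 0, 0, 93, 0], [1, 0, 0, 93, 0]])

```text
clock: 22.22
tcp_pos: [0.4808, -0.2657, 0.0201]
eef_rot: [0.0, 1.0, 0.016, 0.001]
contact_force: [0.3, -0.5, -1.4]
width: 0.0228
grasp_force: 108.4
```

>>> apply_moves(plan=[[1, 0, 0, 0.5, 0], [1, 0, 0, 1, 0], [1, 0, 0, 1.5, 0], [1, 0, 0, 1.5, 0]])

```text
clock: 22.55
tcp_pos: [0.4806, -0.2657, 0.0189]
eef_rot: [0.0, 1.0, 0.015, 0.0]
contact_force: [-1.4, 0.4, 9.0]
width: 0.0229
grasp_force: 110.2
```

Down on the bench. I release with a full opening and rise straight up.

>>> apply_moves(plan=[[0, 0, 0, -0.5, 0], [0, 0, 0, -0.5, 0], [0, 0, 0, -0.5, 0], [0, 0, 0, -0.5, 0], [0, 0, 0, -0.5, 0], [0, 0, 0, -0.5, 0], [0, 0, 0, -0.5, 0], [0, 0, 0, -0.5, 0], [0, 0, 0, -0.5, 0], [0, 0, 0, -0.5, 0]])

```text
clock: 23.38
tcp_pos: [0.4802, -0.2654, 0.0183]
eef_rot: [0.0, 1.0, 0.015, -0.0]
contact_force: [0.6, -0.7, -0.5]
width: 0.0859
grasp_force: 0.0
```

>>> apply_moves(plan=[[0, 0, 0, -10, 0], [0, 0, 0, -30, 0], [0, 0, 0, -60, 0], [0, 0, 0, -100, 0], [0, 0, 0, -140, 0], [0, 0, 0, -170, 0], [0, 0, 0, -180, 0], [0, 0, 0, -180, 0], [0, 0, 0, -180, 0]])

```text
clock: 24.13
tcp_pos: [0.48, -0.2653, 0.1984]
eef_rot: [0.0, 1.0, 0.015, 0.0]
contact_force: [0.1, -0.1, -0.9]
width: 0.0858
grasp_force: 0.0
```

Run:
```python
from h import *
s,M=tool();print(s['clock'],s['tcp_pos'].round(4),s['contact_force'].round(2),s['width'])
p0=V('top').p; p,d=grab('wrist'); v=V('wrist'); C=v.cloud(); hsv=cv2.cvtColor(p,cv2.COLOR_RGB2HSV)
wood=(hsv[...,0]>8)&(hsv[...,0]<25)&(hsv[...,1]>70)&(hsv[...,2]>100)
for z in (.058,.010):
    m=wood&(abs(C[...,2]-z)<.006)&(C[...,0]>.42)&(abs(C[...,1]+.26)<.05)
    print(z,m.sum(),C[m].mean(0).round(4),C[m][:,2].std().round(4))
p1,_=grab('side'); v=V('side')
cv2.imwrite('pics/end.png',cv2.resize(p1[...,::-1],(800,600),interpolation=2))
```

```text
24.1333 [ 0.48   -0.2653  0.1984] [ 0.05 -0.1  -0.93] 0.08578701059382879
0.058 362 [ 0.4839 -0.2663  0.0578] 0.0011
0.01 757 [ 0.5963 -0.2551  0.0107] 0.0008
```

View pics/end.png

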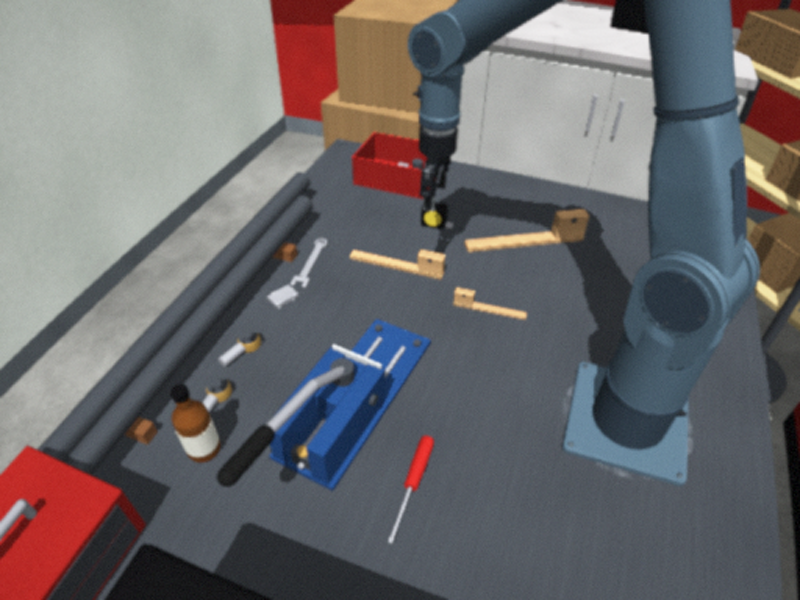

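The stick lies flat at (400,263), clear of the shear. The blank is inside, everything else is where it was, and the gripper is clear.

```bash
python3 -c "
from plant import manip
print(manip.sign_off())"
```

```text
the job is handed in; nothing more can be done
None
```

I fed the blank until the stop went solid and held it there at about 15 N for over 1.5 s (highest reading about 16 N). I then drew the stick out, laid it flat on the bench clear of the shear, left the blank against the pressed stop, and handed the job in at about 24 s.

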